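# Load two sample tubs into a lidded block

## Robot

A 6-joint arm with a two-finger parallel gripper is mounted at the origin on the work surface. World frame = base frame: x ahead of the robot, y to its left, z up, the work surface at z = 0. Lengths are in m, angles in degrees, forces in N, time in s.
With the tool pointing down it reaches from about 0.275 to 0.75 m from the base axis. Payload 10.2 kg.
Tool frame: the origin (TCP) lies on the centre line of the jaws, within the pads' length; the fingertips stand 11 mm ahead of it and the grasp point (between the pads) lies 8 mm behind it (bot.tip_extent is the distance from the TCP to the fingertips, in m); z points along the fingers, y is the line along which they close (so a half turn about z gives the same grasp; the last joint's range is limited). The gripper opens to 85 mm and grips with 20 to 120 N. Pads are 22 mm wide; open, the fingers measure 114 mm over their backs; the gripper's body (76 mm by 85 mm) begins 54 mm behind the grasp point. The pads swing forward as they close: fully open they stand 13 mm farther back than shut.
Start: joints at [54.465, 17.928, 85.812, -0, 76.261, -12.8], TCP at [0.203, 0.484, 0.242] pointing down, gripper open.
Joint ranges: [-168.41, 168.41], [-55.51, 124.54], [10.69, 146.95], [-70.63, 250.63], [1, 178], [-165.06, 165.06]. Speed limits (degrees/s): [136.94, 136.94, 172.46, 180, 180, 180].

## Interface

Orientations are given as a 3x3 rotation matrix whose columns are the frame's x, y, z axes.
In Python, from rig import bot gives the robot as it stands. The module is installed in compiled form; this text tells all that it offers.
- The arm moves only by the tool jog_arm, never from a script. Its argument "moves" is text: rows parted by semicolons, each of 7 numbers parted by spaces: the shift along the tool's x, y, z as a fraction of full scale, then the turn, a rotation vector about the tool's x, y, z as a fraction of full scale, then the closure, from -1 (fully open) to 1 (shut). A call has 1 to 20 rows; each row is the pose to reach, as a shift and turn from the pose commanded when the call began, along the tool's axes at that moment; what a row does not reach only later rows make up. Full scale, the value 1, is 15 cm for a shift and 0.5 rad for a turn. A row lasts 1/12 s, in which the tool goes at most 41.7 mm and 7.16 degrees, less where a joint would pass 70% of its speed; a pose out of reach is approached as far as the arm can. A call with a number of a shift or a turn outside -1 to 1 is refused whole. A call with a gripper value outside its range is refused whole. The fingers move at their own pace and stop on an object; "squeeze" is the grip in N (left out, the last holds). Time passes only in rows, so rows that repeat a pose let the fingers close. It gives the time, the measured TCP pose, the force, the opening and the grip force at its end, in the units of the state.
- bot.state(): the state, without advancing time (a new reading comes with each control period).
- bot.grab_frame(name): name is "scene" or "top" or "wrist"; returns a dict with "pixels" (480x640x3 uint8, red, green, blue), "K" (3x3 intrinsics, pixels), "rvec" (rotation vector, rad) and "tvec" (3), from world to camera coordinates, as OpenCV has them. Camera axes: x right, y down, z forward; pixel columns grow to the right and rows downward; lengths in m; the calibration is good to about 2 mm. A picture is of the moment at which its call begins. There is no depth.
- bot.job_done(): hands the job in; it is judged then, once.
The state is a dict: "t": time; "qpos": joint angles; "dq": joint speeds; "joint_torque": joint torques, N m; "ee_pos": TCP position; "tool_rot": TCP orientation; "force": force on the tool from outside, world axes, zero at the start; "ft_torque": the same for the moment, N m; "grip_width": opening from 0.0 (shut) to 1.0 (fully open); "grasp_force": force on a finger pad.
Only numpy, scipy, OpenCV 4.12 (cv2) and the standard library are available. Lean on these libraries where they do the work, as an engineer would, in place of code of your own. Each camera call takes 0.05 s, during which the arm holds its last target. There are 200 camera calls.

## Task

Lift the clear lid of the sample block until it leans back on its stop. Then slide the two closed tubs across the block's top, without lifting them, so that one drops into each open well, and press each down gently until it is fully home at the bottom. Leave the lid open and the other things where they are.

Things in the scene. Friction and masses are not known exactly. Their poses are not given: they have to be found in the camera images.
- block: White block fixed on the table, 290 (x) by 390 (y) by 70 mm high, top all one level. Origin: centre of its underside; x away from the robot, y left. Near part (x -145 to +15 mm): bare shelf without rim. Far strip: three round places at x = +80, y = -120, 0, +120 mm: two open wells and one shut by a red plug, in any order, all under the lid.
- lid (a joint): Hinge angle of the clear lid: 0 shut, grows as the near edge lifts, 1.85 on its stop, leaning away from the robot. Left alone it falls shut below about 1.2 rad and open onto its stop above about 1.35. 0.32 kg; 1.5 to 2 N at the handle lifts it. Cover 121 mm deep, 370 mm wide, 22 mm high, over the far strip.
- lid_handle (a point): Middle of the lid's handle: a round blue bar 10 mm thick, parallel to the hinge (along the block's y), clear for 110 mm between its end posts; its centre is 32 mm above the lid's top face and, shut, 54.5 mm above the block's top. The frame turns with the lid.
- lid_hinge (a point): Point on the lid's hinge axis, in the middle; the axis runs along the block's y at the far edge of the block, level with its top. The frame turns with the lid: shut, it is as the block's; the handle lies at x = -105, z = +54 mm in it.
- tub_1: Closed round tub, white with blue screw lid of the same width: diameter 92 mm, 60 mm tall, 0.2 to 0.4 kg, too wide to grasp. Origin: centre of its underside; z up. Starts upright on the block's front shelf, nearer the robot than the shut lid; the other tub stands about 140 mm to the side. Slides with 1 to 4 N of push.
- tub_2: Closed round tub, white with blue screw lid of the same width: diameter 92 mm, 60 mm tall, 0.2 to 0.4 kg, too wide to grasp. Origin: centre of its underside; z up. Starts upright on the block's front shelf, nearer the robot than the shut lid; the other tub stands about 140 mm to the side. Slides with 1 to 4 N of push.
- well_a (a point): Centre of the mouth of an open round well, level with the block's top; axes as the block's. Bore 96 mm. A tub slid over it drops (rarely it hangs askew until pressed) 25 mm onto a stiff pad (tub top then 35 mm above the block's top). Pressed down with 8 to 15 N the pad slowly yields by 12 mm to a hard stop and stays there: fully home, tub top 23 mm above the block's top, underside 37 mm below.
- well_b (a point): Centre of the mouth of an open round well, level with the block's top; axes as the block's. Bore 96 mm. A tub slid over it drops (rarely it hangs askew until pressed) 25 mm onto a stiff pad (tub top then 35 mm above the block's top). Pressed down with 8 to 15 N the pad slowly yields by 12 mm to a hard stop and stays there: fully home, tub top 23 mm above the block's top, underside 37 mm below.
- plug: Red round plug, 95 mm wide, that shuts one of the three places, its top flush (0.5 mm low) with the block's; fixed. Origin: on its axis, at table height.
- cap: White screw cap lying on the left end of the shelf, 40 mm wide, 16 mm high. Origin: centre of its underside. Bystander.
- carton: Small yellow carton on the right end of the shelf, 36 x 28 x 28 mm. Origin: centre of its underside. Bystander.
- cup: White open plastic cup on the table, left of the block, 72 mm wide, 70 mm tall. Origin: centre of its underside. Bystander.
- cylinder: Glass measuring cylinder on the table, right of the block, foot 68 mm wide, tube 28 mm wide, 195 mm tall. Origin: centre of its underside. Bystander.
- jug: Large white jug on the table, right of the block, 136 mm wide, 238 mm tall, 1.4 kg. Origin: centre of its underside. Bystander.
Mind the look-alikes: they are no part of the job. Leave any brown or yellow look-alike of the tub_2 alone.

How it is judged (in metres and radians):
On the way:
1. the lid rests open on its stop (value of joint lid above 1.78 rad), for 0.3 s.
At the end, for the whole second after the job is handed in: The lid is open on its stop (over 1.78 rad); each tub stands in one of the two open wells, within 5 mm of its centre, upright within 0.06 rad, at rest, and pressed home: its underside 34 to 42 mm below the block's top (fully home is 37) (value of joint lid above 1.78 rad and ((horizontal distance between tub_1 and well_a below 0.005 m and z of tub_1 in the frame of well_a between -0.042 and -0.034 m) or (horizontal distance between tub_1 and well_b below 0.005 m and z of tub_1 in the frame of well_b between -0.042 and -0.034 m)) and ((horizontal distance between tub_2 and well_a below 0.005 m and z of tub_2 in the frame of well_a between -0.042 and -0.034 m) or (horizontal distance between tub_2 and well_b below 0.005 m and z of tub_2 in the frame of well_b between -0.042 and -0.034 m)) and angle between each of tub_1, tub_2's own z axis and vertical below 0.06 rad and linear speed of each of tub_1, tub_2 below 0.02 m/s); the robot touches nothing.
It fails at once if a tub is lifted more than 25 mm off the block's top (z of any of tub_1, tub_2 in the frame of block above 0.095 m).
It fails at once if a tub is pushed or pressed with more than 60 N (contact force between the fingers and tub_1 above 60 N or contact force between the fingers and tub_2 above 60 N).
It fails at once if a bystander (cap, carton, cup, measuring cylinder, jug) is moved by more than 30 mm (distance of any of cap, carton, cup, cylinder, jug from where it was at the start of the episode above 0.03 m).
It also fails if it takes over 72 s, if anything falls off the work surface, if the arm or the gripper's body presses on something with over 40 N, if the wrist force passes 120 N, or if a joint passes its speed limit or range.

## Working session

There is one attempt and no reset: what is moved stays moved. The work goes in short steps, Python scripts to look and compute and a tool call to move; the robot and the scene stay as the last step left them, time stands still between calls to the robot, and variables do not carry over. Pictures are saved under pics/ and viewed, at most 10 in all, crops included, and the job is handed in when it is done.

Besides the shell and the picture viewer there is one more tool, called after ">>>" as name(argument=value, ...), one argument or row to a line, values as JSON. jog_arm: Moves the arm, as the interface text tells. Shift numbers are shares of 15 cm and turn numbers shares of 0.5 rad, none past 1 either way. Its arguments: {"type":"object","properties":{"moves":{"type":"string"},"squeeze":{"type":"number"}},"required":["moves"]}

```bash
mkdir -p pics && cat > h.py <<'E'
import numpy as np, cv2
from rig import bot
def grab(n,f=None):
    d=bot.grab_frame(n)
    if f: cv2.imwrite('pics/'+f,d['pixels'][:,:,::-1])
    return d
def ray(d,uv,z):
    R=cv2.Rodrigues(np.array(d['rvec'],float))[0];t=np.array(d['tvec'],float).ravel()
    c=-R.T@t; v=R.T@np.linalg.inv(d['K'])@np.array([uv[0],uv[1],1.])
    return c+v*(z-c[2])/v[2]
def proj(d,P):
    return cv2.projectPoints(np.array(P,float).reshape(-1,1,3),np.array(d['rvec'],float),np.array(d['tvec'],float),np.array(d['K'],float),None)[0].reshape(-1,2)
E
python3 - <<'E'
from h import *
for n in('top','scene'):
    d=grab(n,n+'0.png')
    R=cv2.Rodrigues(np.array(d['rvec'],float))[0];print(n,-R.T@np.array(d['tvec']).ravel(),R[2],d['K'][0][0])
s=bot.state();print(s['t'],s['ee_pos'],np.round(s['tool_rot'],3),s['force'])
E
```

```text
top [ 0.33036913 -0.0738072   1.46934773] [ 0.14620568  0.00831496 -0.98921927] 583.5004280648596
scene [ 1.41960816 -0.25578111  0.90204947] [-0.73201037  0.1599027  -0.66226275] 534.4302187525824
0.1 [0.20278425 0.48403504 0.24179198] [[-0.922  0.386 -0.001]
 [ 0.386  0.922 -0.001]
 [ 0.    -0.001 -1.   ]] [ 0.19854618 -0.13222828  0.07957318]
```

View pics/top0.png

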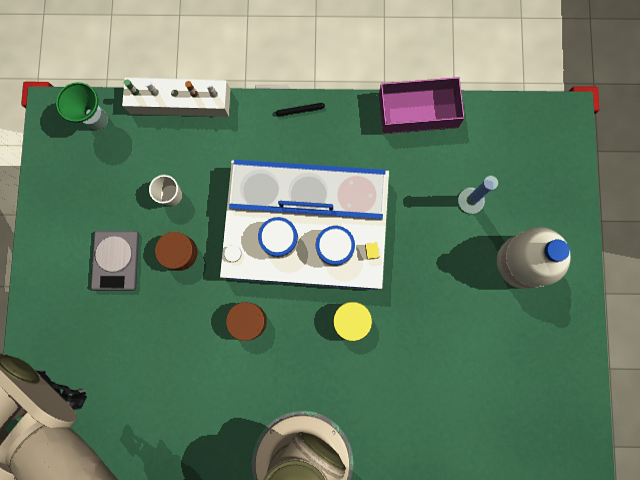

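View pics/scene0.png

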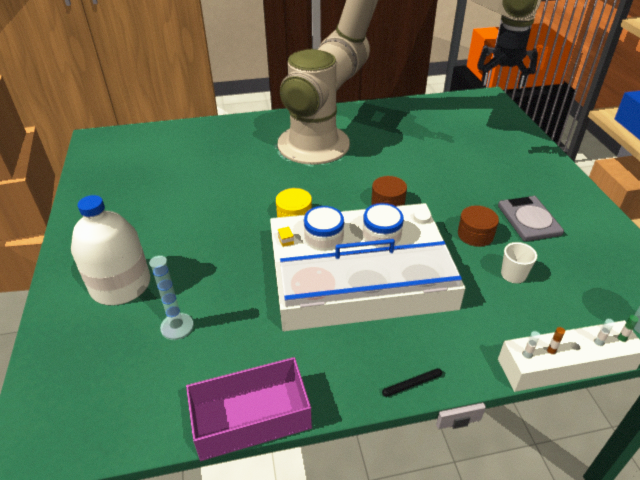

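The top view shows the block spanning about (221–388, 160–290), with wells at (260,189) and (308,192) and the red plug at (356,195). The candidates are the two blue-ringed white tubs at (278,237) and (335,245), two brown look-alikes at (176,251) and (246,321), and a yellow one at (352,321). Only the blue-ringed white pair fits: they match the colour and stand on the shelf. The scene view agrees. I'll measure them and confirm in a crop.

```bash
python3 - <<'E'
from h import *
d=grab('top');im=d['pixels'];hsv=cv2.cvtColor(im,cv2.COLOR_RGB2HSV)
# block: white/non-green region
box=np.zeros(im.shape[:2],np.uint8);box[150:300,212:395]=255
blue=cv2.inRange(hsv,(105,120,60),(125,255,255))&box
n,l,st,c=cv2.connectedComponentsWithStats(blue)
for i in range(1,n):
    if st[i,4]<30: continue
    ys,xs=np.where(l==i);pts=np.c_[xs,ys].astype(np.float32)
    r=cv2.minAreaRect(pts);print(st[i],np.round(r[0],1),np.round(r[1],1),round(r[2],1))
    if 30<st[i,2]<50 and st[i,3]>30:
        (e,ax,a)=cv2.fitEllipse(cv2.convexHull(pts));p=ray(d,e,.13);print('tub',np.round(p,4),ax, 'diam',np.mean(ax)/583.5*(np.linalg.norm(p-np.array([.33,-.074,1.469]))))
# bar of the handle and lid lines: print corners
    elif st[i,2]>40:
        for z in (.07,.092,.1245): print(z,[np.round(ray(d,q,z)[:2],4).tolist() for q in cv2.boxPoints(r)])
# block top outline on low saturation
w=((cv2.inRange(hsv,(0,0,90),(180,70,255))|blue)&box)
w=cv2.morphologyEx(w,cv2.MORPH_OPEN,np.ones((5,5)))
cs=max(cv2.findContours(w,cv2.RETR_EXTERNAL,cv2.CHAIN_APPROX_NONE)[0],key=cv2.contourArea)
ap=cv2.approxPolyDP(cv2.convexHull(cs),4,True).reshape(-1,2);print(ap.tolist(),[np.round(ray(d,q,.07)[:2],4).tolist() for q in ap])
for q in((260,189),(308,192),(356,195)):print('well~',np.round(ray(d,q,.07),3))
cv2.imwrite('pics/crop1.png',cv2.resize(im[150:300,210:400,::-1],None,fx=4,fy=4,interpolation=cv2.INTER_CUBIC))
E
```

```text
[234 160 152  14 671] [309.4 166.6] [151.3   4.4] 3.9
0.07 [[0.7235, 0.1798], [0.7348, 0.1794], [0.7125, -0.1943], [0.7012, -0.1936]]
0.092 [[0.7174, 0.1758], [0.7285, 0.1754], [0.7064, -0.1924], [0.6954, -0.1917]]
0.1245 [[0.7082, 0.1699], [0.7191, 0.1696], [0.6976, -0.1896], [0.6868, -0.1889]]
[229 201 154  18 927] [305.7 207.7] [153.5  11.1] 3.9
0.07 [[0.6118, 0.1881], [0.6396, 0.1872], [0.6169, -0.1883], [0.5893, -0.1864]]
0.092 [[0.6073, 0.184], [0.6347, 0.1831], [0.6124, -0.1865], [0.5852, -0.1846]]
0.1245 [[0.6008, 0.1779], [0.6275, 0.1771], [0.6058, -0.1838], [0.5792, -0.182]]
[258 217  40  39 370] [277.5 236.5] [38.2 38.2] 45.0
tub [0.5337 0.0612 0.13  ] (38.46614456176758, 39.008358001708984) diam 0.0903630884586489
[316 226  39  39 363] [335. 245.] [38. 38.] 90.0
tub [ 0.5151 -0.0727  0.13  ] (38.499393463134766, 38.8740348815918) diam 0.08962187361113504
[[231, 164], [244, 160], [388, 173], [382, 287], [220, 277]] [[0.7227, 0.1865], [0.7333, 0.1547], [0.7036, -0.2016], [0.4228, -0.1864], [0.4426, 0.2028]]
well~ [0.66  0.113 0.07 ]
well~ [ 0.654 -0.005  0.07 ]
well~ [ 0.647 -0.123  0.07 ]
```

View pics/crop1.png

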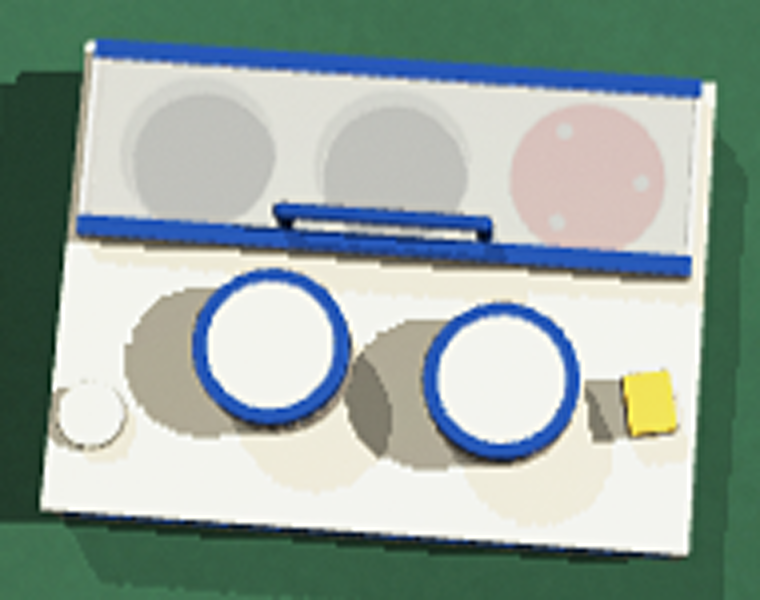

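The crop confirms it: two blue-ringed white tubs on the shelf, open wells left and middle, plug right. The handle bar is centred near full-image (305.6,203.7).

```bash
cat >> h.py <<'E'
from scipy.spatial.transform import Rotation as Ro
def plan(p,yaw,n=1,tilt=0):
    """steps (fractions) to TCP p, tool y axis at world yaw deg, tilt deg about block y (fingers forward); from measured pose"""
    s=bot.state();P=np.array(s['ee_pos']);R=np.array(s['tool_rot']);c,sn=np.cos(np.radians(yaw)),np.sin(np.radians(yaw))
    y=np.array([c,sn,0]);z=np.array([0,0,-1.]);G=np.c_[np.cross(y,z),y,z]
    rv=Ro.from_matrix(R.T@G).as_rotvec()
    for i in range(n):
        d=R.T@(np.array(p)-P)/(n-i); r=rv/n
        print('shift',np.round(d/.15,3),'turn',np.round(r/.5,3)); P=P+R@d; R=R@Ro.from_rotvec(r).as_matrix()
E
python3 - <<'E'
from h import *
d=grab('top');im=d['pixels'];hsv=cv2.cvtColor(im,cv2.COLOR_RGB2HSV)
print('handle',ray(d,(305.6,203.7),.1245))
m=cv2.inRange(hsv,(0,20,100),(12,255,255))|cv2.inRange(hsv,(170,20,100),(180,255,255));m[:,:330]=0;m[:165]=0;m[222:]=0;m[:,385:]=0
m=cv2.morphologyEx(m,cv2.MORPH_OPEN,np.ones((3,3)))
c=max(cv2.findContours(m,0,1)[0],key=cv2.contourArea);e=cv2.fitEllipse(c);print('plug',e,ray(d,e[0],.07))
m=cv2.inRange(hsv,(22,120,120),(32,255,255));m[:235]=0;m[265:]=0;ys,xs=np.where(m);print('carton',ray(d,(xs.mean(),ys.mean()),.095))
print('cap',ray(d,(232.5,253.5),.086))
plan([.617,-.002,.20],-3.2,4)
E
```

```text
handle [ 0.61294748 -0.00275016  0.1245    ]
plug ((356.4576721191406, 193.9815673828125), (35.81789016723633, 38.018062591552734), 95.31826782226562) [ 0.64994706 -0.1241619   0.07      ]
carton [ 0.50759856 -0.16058869  0.095     ]
cap [0.49786133 0.17194282 0.086     ]
shift [-0.95 -0.48  0.07] turn [-0.     0.     0.615]
shift [-1.051 -0.17   0.07 ] turn [-0.     0.     0.615]
shift [-1.053  0.156  0.07 ] turn [-0.     0.     0.615]
shift [-0.956  0.467  0.07 ] turn [-0.     0.     0.615]
```

>>> jog_arm(
  moves="-0.95 -0.48 0 0 0 0.62 -1;-0.95 -0.48 0 0 0 0.62 -1;-0.95 -0.48 0 0 0 0.62 -1;-0.95 -0.48 0 0 0 0.62 -1;-0.95 -0.48 0 0 0 0.62 -1",
)

```text
t: 0.62
ee_pos: [0.3096, 0.3592, 0.2422]
tool_rot: [[-0.757, 0.653, 0.001], [0.653, 0.757, -0.001], [-0.001, -0.0, -1.0]]
force: [-0.4, -0.0, 0.1]
grip_width: 0.999
grasp_force: 0.0
```

>>> jog_arm(
  moves="-1 -0.17 0 0 0 0.62 -1;-1 -0.17 0 0 0 0.62 -1;-1 -0.17 0 0 0 0.62 -1;-1 -0.17 0 0 0 0.62 -1;-1 -0.17 0 0 0 0.62 -1",
)

```text
t: 1.03
ee_pos: [0.4064, 0.243, 0.2421]
tool_rot: [[-0.522, 0.853, 0.0], [0.853, 0.522, -0.001], [-0.001, -0.0, -1.0]]
force: [0.5, 0.4, -1.1]
grip_width: 1.001
grasp_force: 0.0
```

>>> jog_arm(
  moves="-1 0.16 0 0 0 0.62 -1;-1 0.16 0 0 0 0.62 -1;-1 0.16 0 0 0 0.62 -1;-1 0.16 0 0 0 0.62 -1;-1 0.16 0 0 0 0.62 -1",
)

```text
t: 1.45
ee_pos: [0.5056, 0.1283, 0.2417]
tool_rot: [[-0.238, 0.971, -0.0], [0.971, 0.238, -0.001], [-0.001, -0.0, -1.0]]
force: [0.6, -0.6, -0.0]
grip_width: 1.001
grasp_force: 0.0
```

```bash
python3 -c "
from h import *
plan([.614,-.002,.19],-3.2,1);plan([.614,-.002,.19],-3.2,2)"
```

```text
shift [-1.015  0.496  0.345] turn [-0.     0.001  0.592]
shift [-0.508  0.248  0.173] turn [-0.     0.001  0.296]
shift [-0.466  0.32   0.172] turn [-0.     0.001  0.296]
```

>>> jog_arm(
  moves="-1 0.5 0.34 0 0 0.59 -1;-1 0.5 0.34 0 0 0.59 -1;-1 0.5 0.34 0 0 0.59 -1;-1 0.5 0.34 0 0 0.59 -1;-1 0.5 0.34 0 0 0.59 -1;-1 0.5 0.34 0 0 0.59 -1",
)

```text
t: 1.95
ee_pos: [0.6127, 0.0029, 0.1894]
tool_rot: [[0.052, 0.999, -0.003], [0.999, -0.052, 0.001], [0.001, -0.003, -1.0]]
force: [-0.1, 0.6, 0.5]
grip_width: 1.0
grasp_force: 0.0
```

```bash
python3 -c "
from h import *
plan([.614,-.002,.1165],-3.2,1)
d=grab('wrist','w1.png');print(proj(d,[[.614,-.002,.1245]]))
d=grab('scene');im=d['pixels'];hsv=cv2.cvtColor(im,cv2.COLOR_RGB2HSV)
print(proj(d,[[.614,-.002,.1245],[.6175,-.002,.1245]]))"
```

```text
shift [-0.032  0.012  0.486] turn [-0.005 -0.001  0.007]
[[324.58949649 275.71441836]]
[[366.03954952 244.29340805]
 [366.46460237 245.38070399]]
```

View pics/w1.png

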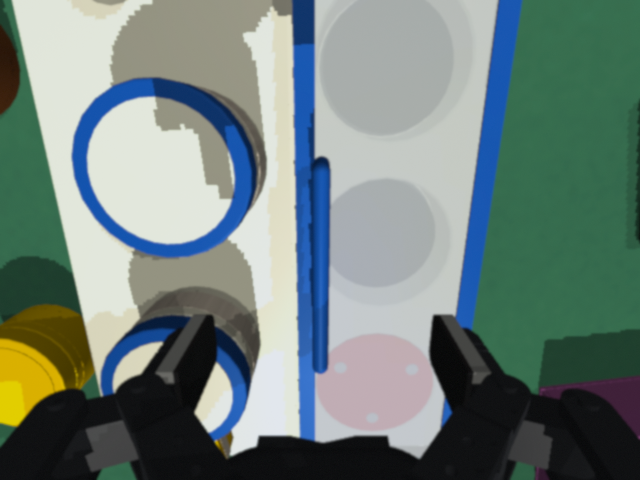

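The bar is at (321,157–373), where predicted (324,276) and parallel to the pads. Next I partly close, descend and grip lightly.

>>> jog_arm(
  moves="-0.03 0.01 0.1 0 0 0 0;-0.03 0.01 0.2 0 0 0 0;-0.03 0.01 0.3 0 0 0 0;-0.03 0.01 0.4 0 0 0 0;-0.03 0.01 0.48 0 0 0 0;-0.03 0.01 0.48 0 0 0 0.3;-0.03 0.01 0.48 0 0 0 0.6;-0.03 0.01 0.48 0 0 0 1;-0.03 0.01 0.48 0 0 0 1;-0.03 0.01 0.48 0 0 0 1;-0.03 0.01 0.48 0 0 0 1;-0.03 0.01 0.48 0 0 0 1",
  squeeze=20,
)

```text
t: 3.05
ee_pos: [0.6111, -0.0, 0.1202]
tool_rot: [[0.05, 0.999, -0.007], [0.999, -0.05, 0.001], [0.001, -0.007, -1.0]]
force: [-16.8, 2.8, 6.4]
grip_width: 0.105
grasp_force: 22.3
```

>>> jog_arm(
  moves="0 -0.01 -0.02 0 0 0 1;0 0.02 -0.08 0 0 0 1;0 0.06 -0.135 -0.02 0 0 1;0 0.105 -0.19 -0.05 0 0 1;0 0.155 -0.235 -0.08 0 0 1;0 0.205 -0.28 -0.12 0 0 1;0 0.26 -0.32 -0.16 0 0 1;0 0.32 -0.355 -0.2 0 0 1;0 0.385 -0.385 -0.25 0 0 1;0 0.45 -0.41 -0.3 0 0 1;0 0.515 -0.425 -0.35 0 0 1;0 0.515 -0.425 -0.35 0 0 1",
)

```text
t: 4.05
ee_pos: [0.6924, -0.0051, 0.1847]
tool_rot: [[0.051, 0.983, 0.179], [0.999, -0.05, -0.009], [-0.0, 0.179, -0.984]]
force: [-3.9, 1.8, 8.2]
grip_width: 0.102
grasp_force: 21.4
```

```bash
python3 -c "
from h import *
s=bot.state();print(s['qpos'],s['ee_pos'],s['force'],s['grip_width'])
d=grab('scene','s1.png')"
```

```text
[-10.57610182  36.38370795  66.94085206   1.47452591  66.43978878
  -8.12320201] [ 0.69241537 -0.00511127  0.18474136] [-3.91689033  1.79961837  8.24359488] 0.10200286523309302
```

View pics/s1.png

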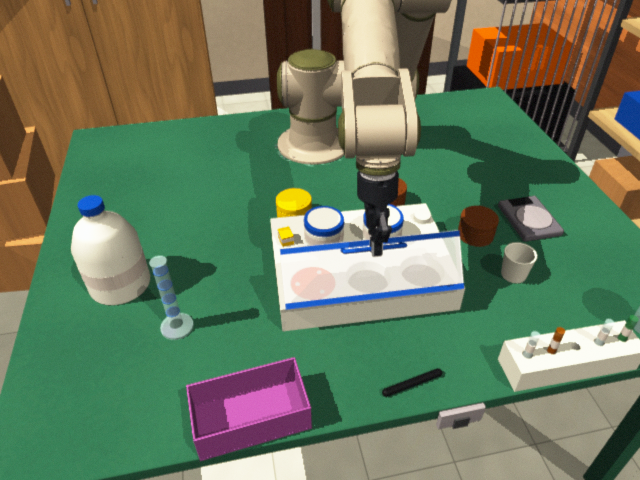

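The lid is half open with the bar in the grip. I continue the arc.

>>> jog_arm(
  moves="0 0.07 0 0 0 0 1;0 0.14 0.005 0 0 0 1;0 0.205 0.02 0 0 0 1;0 0.27 0.035 0 0 0 1;0 0.335 0.06 0 0 0 1;0 0.4 0.09 0 0 0 1;0 0.46 0.125 0 0 0 1;0 0.46 0.125 0 0 0 1",
)

```text
t: 4.77
ee_pos: [0.7636, -0.0093, 0.1763]
tool_rot: [[0.051, 0.983, 0.177], [0.999, -0.051, -0.01], [-0.001, 0.177, -0.984]]
force: [1.8, -1.0, 2.5]
grip_width: 0.104
grasp_force: 21.3
```

>>> jog_arm(
  moves="0 0 0 0 0 0 0.5;0 0 0 0 0 0 0.4;0 0 0 0 0 0 0.4;0 0 -0.1 0 0 0 0.4;0 0 -0.2 0 0 0 0.4;0 0 -0.35 0 0 0 0.4;0 0 -0.55 0 0 0 0.4;0 0 -0.7 0 0 0 0.4;0 0 -0.7 0 0 0 0.4",
)

```text
t: 5.52
ee_pos: [0.7439, -0.0076, 0.2867]
tool_rot: [[0.051, 0.982, 0.183], [0.999, -0.05, -0.011], [-0.001, 0.183, -0.983]]
force: [1.0, 0.1, 0.9]
grip_width: 0.303
grasp_force: 0.0
```

>>> jog_arm(
  moves="0 -0.3 0 0.1 0 0 1;0 -0.6 0 0.2 0 0 1;0 -1 0 0.35 0 0 1;0 -1 0 0.35 0 0 1;0 -1 0 0.35 0 0 1;0 -1 0 0.35 0 0 1",
)

```text
t: 6.02
ee_pos: [0.5953, 0.0, 0.254]
tool_rot: [[0.051, 0.999, -0.0], [0.999, -0.051, 0.0], [0.0, -0.0, -1.0]]
force: [0.9, -0.5, -0.1]
grip_width: 0.001
grasp_force: 0.0
```

```bash
python3 -c "
from h import *
s=bot.state();print(s['qpos'],s['ee_pos'],s['force'],s['grip_width'])
d=grab('scene');t=grab('top')
a=d['pixels'][170:370,230:490,::-1];b=t['pixels'][130:330,180:440,::-1]
cv2.imwrite('pics/o1.png',cv2.resize(np.hstack([a,b]),None,fx=1.53,fy=1.53*1.0,interpolation=cv2.INTER_CUBIC))"
```

```text
[-1.12638118e+01  2.65299445e+01  7.17261054e+01 -4.05211811e-04
  8.17501311e+01 -8.33929819e+00] [5.95266467e-01 2.73554980e-05 2.54008621e-01] [ 0.89632861 -0.47555801 -0.12627906] 0.0012958553088007866
```

View pics/o1.png

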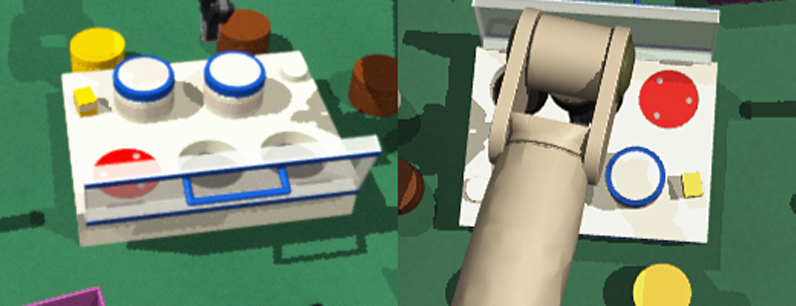

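Both views show the lid leaning open on its stop, with the wells exposed. I move behind tub_1, turning the tool, then re-measure.

```bash
python3 -c "
from h import *
plan([.39,.03,.22],-75,3)"
```

```text
shift [ 0.044 -0.462  0.075] turn [ 0.001 -0.     0.839]
shift [-0.148 -0.44   0.076] turn [ 0.001 -0.     0.839]
shift [-0.315 -0.342  0.076] turn [ 0.001 -0.     0.839]
```

>>> jog_arm(
  moves="0.04 -0.46 0 0 0 0.84 0;0.04 -0.46 0 0 0 0.84 0;0.04 -0.46 0 0 0 0.84 0;0.04 -0.46 0 0 0 0.84 0;0.04 -0.46 0 0 0 0.84 0",
)

```text
t: 6.53
ee_pos: [0.5282, 0.0093, 0.2542]
tool_rot: [[0.455, 0.89, 0.001], [0.89, -0.455, -0.0], [0.0, 0.001, -1.0]]
force: [0.2, 0.2, 0.5]
grip_width: 0.502
grasp_force: 0.0
```

>>> jog_arm(
  moves="-0.15 -0.44 0 0 0 0.84 0;-0.15 -0.44 0 0 0 0.84 0;-0.15 -0.44 0 0 0 0.84 0;-0.15 -0.44 0 0 0 0.84 0;-0.15 -0.44 0 0 0 0.84 0",
)

```text
t: 6.95
ee_pos: [0.4591, 0.0192, 0.2542]
tool_rot: [[0.778, 0.629, 0.001], [0.629, -0.778, -0.0], [0.001, 0.001, -1.0]]
force: [0.6, 0.9, -0.1]
grip_width: 0.496
grasp_force: 0.0
```

>>> jog_arm(
  moves="-0.32 -0.34 0.1 0 0 0.84 0;-0.32 -0.34 0.2 0 0 0.84 0;-0.32 -0.34 0.2 0 0 0.84 0;-0.32 -0.34 0.2 0 0 0.84 0;-0.32 -0.34 0.2 0 0 0.84 0",
)

```text
t: 7.37
ee_pos: [0.3896, 0.0286, 0.2239]
tool_rot: [[0.966, 0.258, 0.0], [0.258, -0.966, -0.0], [0.0, 0.0, -1.0]]
force: [0.3, -0.7, -0.3]
grip_width: 0.498
grasp_force: 0.0
```

```bash
cat > meas.py <<'E'
from h import *
def tubs(d,z=.13):
    im=d['pixels'];hsv=cv2.cvtColor(im,cv2.COLOR_RGB2HSV);b=cv2.inRange(hsv,(105,120,60),(125,255,255))
    out=[]
    for c in cv2.findContours(b,cv2.RETR_EXTERNAL,cv2.CHAIN_APPROX_NONE)[0]:
        h=cv2.convexHull(c);x,y,w,hh=cv2.boundingRect(h)
        if 28<w<48 and 28<hh<48 and 210<x<400 and y<300:
            (cc,r)=cv2.minEnclosingCircle(h);e=cv2.fitEllipse(h);out.append((np.round(e[0],1),np.round(e[1],1),np.round(ray(d,e[0],z),4)))
    return out
E
python3 - <<'E'
from meas import *
s=bot.state();print(s['qpos'],s['ee_pos'],np.round(s['tool_rot'],2).tolist())
d=grab('top','top2.png');im=d['pixels'];hsv=cv2.cvtColor(im,cv2.COLOR_RGB2HSV)
for t in tubs(d):print('tub',t)
m=cv2.inRange(hsv,(0,120,100),(8,255,255))|cv2.inRange(hsv,(174,120,100),(180,255,255));m[:,:330]=0;m[:165]=0;m[222:]=0;m[:,385:]=0
c=max(cv2.findContours(m,0,1)[0],key=cv2.contourArea);e=cv2.fitEllipse(cv2.convexHull(c));print('plug',e,ray(d,e[0],.07))
g=cv2.cvtColor(im,cv2.COLOR_RGB2GRAY)
for (u,v) in((260,189),(308,192)):
    sub=g[v-26:v+26,u-26:u+26];m=(sub<200).astype(np.uint8)
    print(u,np.percentile(sub,[5,50,95]))
cv2.imwrite('pics/crop2.png',cv2.resize(im[145:295,210:400,::-1],None,fx=4,fy=4,interpolation=cv2.INTER_CUBIC))
E
```

```text
[-1.31182290e+01  1.60171160e+00  1.08272479e+02 -8.24013609e-04
  7.01134831e+01  6.19168964e+01] [0.38955151 0.02863078 0.22391881] [[0.97, 0.26, 0.0], [0.26, -0.97, -0.0], [0.0, 0.0, -1.0]]
tub (array([334.9, 244.9]), array([38.5, 38.9]), array([ 0.5151, -0.0727,  0.13  ]))
tub (array([277.4, 236.4]), array([38.5, 39. ]), array([0.5337, 0.0612, 0.13  ]))
plug ((356.5323181152344, 194.32774353027344), (37.54548263549805, 38.447017669677734), 91.33344268798828) [ 0.64908105 -0.12434911  0.07      ]
260 [ 17. 232. 244.]
308 [ 17. 232. 244.]
```

View pics/crop2.png

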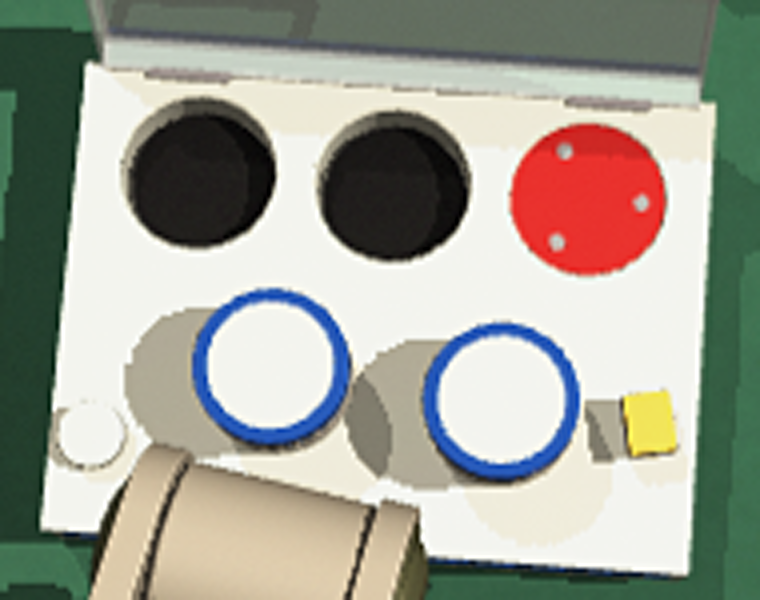

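The crop shows both open wells (full-image about (259.5,188) and (308.5,191)), the plug and the unmoved tubs. Next I fit the well mouths and plan the approach.

```bash
python3 - <<'E'
from meas import *
im=cv2.imread('pics/top2.png');d=bot.grab_frame('top');g=cv2.cvtColor(im,cv2.COLOR_BGR2GRAY)
for th in (190,205):
  m=(g<th).astype(np.uint8)*255;m[:155]=0;m[217:]=0;m[:,:233]=0;m[:,384:]=0
  for c in cv2.findContours(m,cv2.RETR_EXTERNAL,cv2.CHAIN_APPROX_NONE)[0]:
    if cv2.contourArea(c)>600:
        e=cv2.fitEllipse(cv2.convexHull(c));print(th,np.round(e[0],1),np.round(e[1],1),np.round(ray(d,e[0],.07),4))
# scene cam cross-check
d=bot.grab_frame('scene');im=d['pixels'];print('scene proj wells',proj(d,[[.662,.117,.07],[.655,-.003,.07]]),proj(d,[[.5337,.0612,.13],[.5151,-.0727,.13]]))
hsv=cv2.cvtColor(im,cv2.COLOR_RGB2HSV);b=cv2.inRange(hsv,(105,120,60),(125,255,255))
for c in cv2.findContours(b,cv2.RETR_EXTERNAL,cv2.CHAIN_APPROX_NONE)[0]:
    x,y,w,h=cv2.boundingRect(c)
    if 30<w<55 and 25<h<50:print((x,y,w,h),cv2.fitEllipse(cv2.convexHull(c)))
E
```

```text
190 [356.7 194.4] [38.3 39.2] [ 0.6489 -0.1247  0.07  ]
190 [308.  191.1] [38.4 38.8] [ 0.656  -0.0052  0.07  ]
190 [259.4 187.8] [38.  38.9] [0.6631 0.1145 0.07  ]
190 [321.2 158.7] [ 11.2 201.6] [ 0.7383 -0.0365  0.07  ]
205 [356.7 194.3] [38.6 39.3] [ 0.649  -0.1246  0.07  ]
205 [307.9 191.1] [38.5 39. ] [ 0.656  -0.0051  0.07  ]
205 [259.4 187.8] [38.  39.3] [0.663  0.1145 0.07  ]
205 [312.  158.9] [ 20.  163.9] [ 0.7376 -0.0137  0.07  ]
scene proj wells [[423.36317767 269.55027311]
 [369.35572285 275.58307554]] [[383.92497283 215.01369375]
 [324.36658843 217.75305866]]
(304, 206, 40, 30) ((323.4515075683594, 220.7833709716797), (30.879207611083984, 40.45215606689453), 91.18485260009766)
(364, 203, 39, 31) ((383.0527648925781, 217.88320922851562), (30.420808792114258, 40.36066436767578), 95.41886138916016)
```

```bash
python3 -c "
from h import *
plan([.464,.0325,.20],-67.6,1);plan([.464,.0325,.09],-67.6,1)"
```

```text
shift [0.485 0.104 0.16 ] turn [ 0.001 -0.001 -0.256]
shift [0.484 0.103 0.894] turn [ 0.001 -0.001 -0.256]
```

>>> jog_arm(
  moves="0.2 0.05 0.1 0 0 -0.26 0;0.48 0.1 0.2 0 0 -0.26 0;0.48 0.1 0.4 0 0 -0.26 0;0.48 0.1 0.6 0 0 -0.26 0;0.48 0.1 0.8 0 0 -0.26 0;0.48 0.1 0.89 0 0 -0.26 0;0.48 0.1 0.89 0 0 -0.26 0",
)

```text
t: 8.1
ee_pos: [0.4614, 0.0329, 0.0876]
tool_rot: [[0.924, 0.382, -0.006], [0.382, -0.924, 0.001], [-0.005, -0.003, -1.0]]
force: [-0.1, -0.1, -0.3]
grip_width: 0.5
grasp_force: 0.0
```

```bash
python3 -c "
from h import *
s=bot.state();P=np.array(s['ee_pos']);R=np.array(s['tool_rot'])
for q in [(.5337,.0612),(.663,.1145)]: print(np.round((R.T@(np.array([*q,.09])-P))*1000,1))
print(s['force'])"
```

```text
[77.6  1.5 -2.8]
[217.5   1.6  -3.5]
[-0.07408135 -0.09258562 -0.29044429]
```

>>> jog_arm(
  moves="0.05 0.01 0 0 0 0 0;0.1 0.01 0 0 0 0 0;0.14 0.01 0 0 0 0 0;0.18 0.01 0 0 0 0 0;0.22 0.01 0 0 0 0 0;0.27 0.01 0 0 0 0 0;0.32 0.01 0 0 0 0 0;0.37 0.01 0 0 0 0 0;0.42 0.01 0 0 0 0 0;0.47 0.01 0 0 0 0 0;0.52 0.01 0 0 0 0 0;0.57 0.01 0 0 0 0 0;0.62 0.01 0 0 0 0 0;0.67 0.01 0 0 0 0 0;0.7 0.01 0 0 0 0 0;0.7 0.01 0 0 0 0 0",
)

```text
t: 9.43
ee_pos: [0.5612, 0.0717, 0.0902]
tool_rot: [[0.925, 0.38, 0.001], [0.38, -0.925, 0.0], [0.001, 0.0, -1.0]]
force: [-0.0, -0.2, 0.4]
grip_width: 0.498
grasp_force: 0.0
```

```bash
python3 -c "
from meas import *
s=bot.state();P=np.array(s['ee_pos']);R=np.array(s['tool_rot'])
d=grab('top','t3.png')
for t in tubs(d):print(t)
w=grab('wrist');cv2.imwrite('pics/t3b.png',np.hstack([cv2.resize(d['pixels'][140:290,210:400,::-1],(400,316)),cv2.resize(w['pixels'][:,:,::-1],(400,316))]))
print(np.round((R.T@(np.array([.663,.1145,.09])-P))*1000,1),s['force'])"
```

```text
(array([334.9, 244.9]), array([38.5, 38.9]), array([ 0.5151, -0.0727,  0.13  ]))
[110.5  -0.9   0.4] [-3.82581462e-04 -1.77684376e-01  4.22742417e-01]
```

View pics/t3b.png

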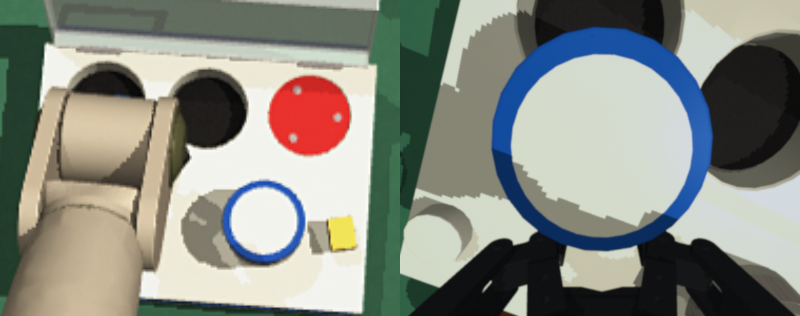

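The tub sits cradled between the fingers, heading toward the left well. I measure it with the wrist camera.

```bash
cat >> meas.py <<'E'
def wtub(z=.13):
    d=bot.grab_frame('wrist');s=bot.state();P=np.array(s['ee_pos']);R=np.array(s['tool_rot'])
    im=d['pixels'];hsv=cv2.cvtColor(im,cv2.COLOR_RGB2HSV);b=cv2.inRange(hsv,(105,120,40),(125,255,255))
    c=max(cv2.findContours(b,cv2.RETR_EXTERNAL,cv2.CHAIN_APPROX_NONE)[0],key=cv2.contourArea)
    h=cv2.convexHull(c).reshape(-1,2);Q=np.array([ray(d,q,z)[:2] for q in h],np.float32)
    e=cv2.fitEllipse(Q.reshape(-1,1,2));p=np.array([*e[0],z]);print('tub',p,'axes',e[1],'in tool mm',np.round(R.T@(p-P)*1000,1))
    return d,P,R
E
python3 - <<'E'
from meas import *
d,P,R=wtub()
im=d['pixels'];g=cv2.cvtColor(im,cv2.COLOR_RGB2GRAY)
# right (middle) well far-edge check: dark blobs
m=(g<60).astype(np.uint8);m[330:]=0;m[:,:200]=0
for c in cv2.findContours(m,cv2.RETR_EXTERNAL,cv2.CHAIN_APPROX_NONE)[0]:
    if cv2.contourArea(c)>1500: print(cv2.boundingRect(c))
q=proj(d,[[.656,-.005,.07]]+[[.656+.048*np.cos(a),-.005+.048*np.sin(a),.07] for a in(np.pi,1.57,0)]+[[.663+.048*np.cos(a),.1145+.048*np.sin(a),.07] for a in(1.57,-1.57)]);print(np.round(q))
ds=bot.grab_frame('scene');hsv=cv2.cvtColor(ds['pixels'],cv2.COLOR_RGB2HSV);b=cv2.inRange(hsv,(105,120,60),(125,255,255))
E
```

```text
tub [0.61047971 0.0913026  0.13      ] axes (0.09006328880786896, 0.09043541550636292) in tool mm [ 54.    0.6 -39.7]
(481, 53, 159, 205)
(200, 0, 248, 84)
[[586. 177.]
 [522. 277.]
 [482. 130.]
 [662.  55.]
 [190. -27.]
 [437.  87.]]
```

>>> jog_arm(
  moves="0.05 0 0 0 0 0 0;0.1 -0.005 0 0 0 0 0;0.15 -0.01 0 0 0 0 0;0.2 -0.01 0 0 0 0 0;0.25 -0.01 0 0 0 0 0;0.29 -0.01 0 0 0 0 0;0.32 -0.01 0 0 0 0 0;0.34 -0.01 0 0 0 0 0;0.36 -0.01 0 0 0 0 0;0.37 -0.01 0 0 0 0 0;0.37 -0.01 0 0 0 0 0;0.37 -0.01 0 0 0 0 0",
)

```text
t: 10.63
ee_pos: [0.611, 0.0938, 0.0902]
tool_rot: [[0.925, 0.38, 0.0], [0.38, -0.925, 0.0], [0.0, -0.0, -1.0]]
force: [-0.5, -0.7, -1.0]
grip_width: 0.501
grasp_force: 0.0
```

```bash
python3 -c "
from meas import *
wtub(.13);d,P,R=wtub(.105)
print(np.round((R.T@(np.array([.663,.1145,.09])-P))*1000,1))"
```

```text
tub [0.67165619 0.11878803 0.13      ] axes (0.0789962038397789, 0.08085363358259201) in tool mm [ 65.6  -0.1 -39.7]
tub [0.66717821 0.11716068 0.105     ] axes (0.10051614046096802, 0.10283930599689484) in tool mm [ 60.9  -0.3 -14.7]
[56.   0.6  0.3]
```

```bash
python3 -c "
from meas import *
w=grab('wrist');s=grab('scene')
cv2.imwrite('pics/t4.png',np.hstack([cv2.resize(w['pixels'][:,:,::-1],(400,300)),cv2.resize(s['pixels'][190:310,330:490,::-1],(400,300),interpolation=cv2.INTER_CUBIC)]))"
```

```text
(no output)
```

View pics/t4.png

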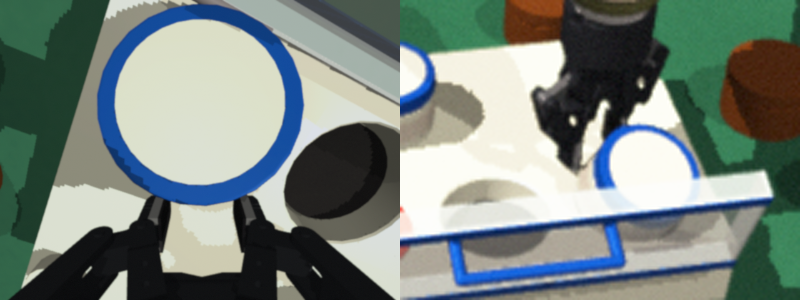

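The scene crop (tub near right-panel (645,165)) shows the tub hanging askew, far edge dropped and near edge high. I'll press its near side down gently with shut fingers.

>>> jog_arm(
  moves="-0.03 0 -0.1 0 0 0 0;-0.03 0 -0.3 0 0 0 0;-0.03 0 -0.5 0 0 0 0;0.1 0 -0.5 0 0 0 1;0.22 0 -0.5 0 0 0 1;0.22 0 -0.5 0 0 0 1;0.22 0 -0.5 0 0 0 1",
)

```text
t: 11.42
ee_pos: [0.6415, 0.1064, 0.1649]
tool_rot: [[0.925, 0.38, -0.001], [0.38, -0.925, -0.0], [-0.001, -0.0, -1.0]]
force: [0.0, -0.7, -0.4]
grip_width: -0.003
grasp_force: 0.0
```

>>> jog_arm(
  moves="0 0 0.05 0 0 0 1;0 0 0.1 0 0 0 1;0 0 0.13 0 0 0 1;0 0 0.15 0 0 0 1;0 0 0.17 0 0 0 1;0 0 0.17 0 0 0 1",
)

```text
t: 11.92
ee_pos: [0.6405, 0.1057, 0.1394]
tool_rot: [[0.925, 0.38, -0.003], [0.38, -0.925, -0.001], [-0.003, -0.0, -1.0]]
force: [-1.7, -0.8, 3.2]
grip_width: -0.0
grasp_force: 1.5
```

>>> jog_arm(
  moves="0 0 0.015 0 0 0 1;0 0 0.03 0 0 0 1;0 0 0.03 0 0 0 1",
)

```text
t: 12.17
ee_pos: [0.6405, 0.1056, 0.1358]
tool_rot: [[0.925, 0.38, -0.002], [0.38, -0.925, -0.001], [-0.002, 0.0, -1.0]]
force: [-4.9, -2.1, 8.4]
grip_width: -0.001
grasp_force: 4.3
```

>>> jog_arm(
  moves="0 0 0.02 0 0 0 1;0 0 0.04 0 0 0 1;0 0 0.04 0 0 0 1;0 0 0.04 0 0 0 1",
)

```text
t: 12.5
ee_pos: [0.6411, 0.1063, 0.1286]
tool_rot: [[0.925, 0.38, -0.001], [0.38, -0.925, 0.0], [-0.001, -0.001, -1.0]]
force: [0.1, 0.6, 0.4]
grip_width: 0.001
grasp_force: 0.0
```

```bash
python3 -c "
from meas import *
d,P,R=wtub(.105)
print(np.round((R.T@(np.array([.663,.1145,.09])-P))*1000,1))"
```

```text
tub [0.66341519 0.11475617 0.105     ] axes (0.08666902780532837, 0.08837965875864029) in tool mm [23.7  0.6 23.8]
[23.2  0.7 38.8]
```

The tub is now seated at the well centre. Press it home.

>>> jog_arm(
  moves="0.08 0 0 0 0 0 1;0.155 0.005 0 0 0 0 1;0.155 0.005 0.04 0 0 0 1;0.155 0.005 0.07 0 0 0 1;0.155 0.005 0.09 0 0 0 1;0.155 0.005 0.105 0 0 0 1;0.155 0.005 0.105 0 0 0 1",
)

```text
t: 13.13
ee_pos: [0.6627, 0.1143, 0.1129]
tool_rot: [[0.925, 0.38, -0.001], [0.38, -0.925, -0.0], [-0.001, -0.0, -1.0]]
force: [0.0, -0.7, 0.7]
grip_width: 0.0
grasp_force: 0.0
```

>>> jog_arm(
  moves="0 0 0.015 0 0 0 1;0 0 0.03 0 0 0 1;0 0 0.03 0 0 0 1;0 0 0.03 0 0 0 1",
)

```text
t: 13.47
ee_pos: [0.6634, 0.1144, 0.1096]
tool_rot: [[0.925, 0.38, 0.001], [0.38, -0.925, -0.0], [0.001, 0.0, -1.0]]
force: [-1.4, -0.3, 3.5]
grip_width: -0.0
grasp_force: 1.7
```

>>> jog_arm(
  moves="0 0 0.015 0 0 0 1;0 0 0.03 0 0 0 1;0 0 0.03 0 0 0 1;0 0 0.03 0 0 0 1;0 0 0.03 0 0 0 1;0 0 0.03 0 0 0 1",
)

```text
t: 13.97
ee_pos: [0.6635, 0.1144, 0.1051]
tool_rot: [[0.925, 0.38, 0.001], [0.38, -0.925, -0.0], [0.001, 0.0, -1.0]]
force: [-1.9, -1.0, 5.4]
grip_width: -0.001
grasp_force: 2.5
```

>>> jog_arm(
  moves="0 0 0.02 0 0 0 1;0 0 0.04 0 0 0 1;0 0 0.04 0 0 0 1;0 0 0.04 0 0 0 1;0 0 0.04 0 0 0 1;0 0 0.04 0 0 0 1",
)

```text
t: 14.47
ee_pos: [0.6641, 0.1144, 0.1037]
tool_rot: [[0.925, 0.38, 0.004], [0.38, -0.925, -0.001], [0.004, 0.002, -1.0]]
force: [-12.7, -0.7, 31.7]
grip_width: 0.002
grasp_force: 15.7
```

The force peak of 32 N came at tip height 0.0927, which matches the expected 0.093 hard stop, so tub_1 is home. I raise and plan tub_2.

>>> jog_arm(
  moves="0 0 -0.1 0 0 0 1;0 0 -0.3 0 0 0 1;0 0 -0.6 0 0 0 1;0 0 -0.6 0 0 0 1",
)

```text
t: 14.8
ee_pos: [0.6655, 0.1146, 0.1963]
tool_rot: [[0.925, 0.38, 0.011], [0.38, -0.925, 0.0], [0.011, 0.004, -1.0]]
force: [0.7, 0.1, 2.6]
grip_width: -0.002
grasp_force: 0.0
```

```bash
python3 -c "
from meas import *
wtub(.093)
plan([.446,-.101,.185],-67.6,2)"
```

```text
tub [0.66186506 0.11418828 0.093     ] axes (0.08956202119588852, 0.09230807423591614) in tool mm [ -3.8  -1.2 100.6]
shift [-0.948  0.387  0.022] turn [ 0.003 -0.008 -0.001]
shift [-0.948  0.387  0.026] turn [ 0.003 -0.008 -0.001]
```

>>> jog_arm(
  moves="-0.25 0.1 0 0 0 0 1;-0.5 0.2 0 0 0 0 1;-0.75 0.3 0 0 0 0 1;-0.95 0.39 0 0 0 0 1;-0.95 0.39 0 0 0 0 1",
)

```text
t: 15.27
ee_pos: [0.5504, 0.0033, 0.1878]
tool_rot: [[0.926, 0.377, -0.003], [0.377, -0.926, -0.0], [-0.003, -0.001, -1.0]]
force: [-0.1, -0.5, 0.8]
grip_width: 0.001
grasp_force: 0.0
```

>>> jog_arm(
  moves="-0.25 0.1 0 0 0 0 0.5;-0.5 0.2 0 0 0 0 0;-0.75 0.3 0 0 0 0 0;-0.95 0.39 0 0 0 0 0;-0.95 0.39 0 0 0 0 0;-0.95 0.39 0 0 0 0 0",
)

```text
t: 15.77
ee_pos: [0.4438, -0.1027, 0.1883]
tool_rot: [[0.926, 0.378, -0.0], [0.378, -0.926, 0.0], [0.0, -0.0, -1.0]]
force: [0.0, -0.4, 0.1]
grip_width: 0.5
grasp_force: 0.0
```

```bash
python3 -c "
from meas import *
d,P,R=wtub(.13)
plan([.446,-.101,.09],-67.6,1)"
```

```text
tub [ 0.51567018 -0.07361511  0.13      ] axes (0.0895732194185257, 0.09011027961969376) in tool mm [76.7  0.7 58.4]
shift [ 0.012 -0.002  0.656] turn [-0.001 -0.    -0.004]
```

>>> jog_arm(
  moves="0 0.005 0.15 0 0 0 0;0 0.005 0.35 0 0 0 0;0 0.005 0.55 0 0 0 0;0 0.005 0.65 0 0 0 0;0 0.005 0.65 0 0 0 0",
)

```text
t: 16.23
ee_pos: [0.4436, -0.101, 0.088]
tool_rot: [[0.924, 0.381, -0.005], [0.382, -0.924, 0.003], [-0.004, -0.005, -1.0]]
force: [0.0, 0.6, -0.9]
grip_width: 0.5
grasp_force: 0.0
```

>>> jog_arm(
  moves="0.06 0 0 0 0 0 0;0.11 0 0 0 0 0 0;0.14 0 0 0 0 0 0;0.18 0 0 0 0 0 0;0.22 -0.005 0 0 0 0 0;0.27 -0.01 0 0 0 0 0;0.32 -0.01 0 0 0 0 0;0.37 -0.015 0 0 0 0 0;0.42 -0.02 0 0 0 0 0;0.47 -0.02 0 0 0 0 0;0.52 -0.025 0 0 0 0 0;0.57 -0.03 0 0 0 0 0;0.62 -0.03 0 0 0 0 0;0.67 -0.035 0 0 0 0 0;0.72 -0.04 0 0 0 0 0;0.75 -0.04 0 0 0 0 0;0.75 -0.04 0 0 0 0 0",
)

```text
t: 17.65
ee_pos: [0.5471, -0.054, 0.091]
tool_rot: [[0.925, 0.38, 0.001], [0.38, -0.925, 0.0], [0.001, 0.0, -1.0]]
force: [-0.0, 1.2, 0.9]
grip_width: 0.503
grasp_force: 0.0
```

```bash
python3 -c "
from meas import *
d,P,R=wtub(.13)
print(np.round((R.T@(np.array([.656,-.005,.09])-P))*1000,1))"
```

```text
tub [ 0.59634894 -0.0342241   0.13      ] axes (0.08975183963775635, 0.09057289361953735) in tool mm [ 53.5   0.5 -39. ]
[119.8  -3.8   1. ]
```

>>> jog_arm(
  moves="0.05 -0.005 0 0 0 0 0;0.1 -0.01 0 0 0 0 0;0.15 -0.015 0 0 0 0 0;0.2 -0.02 0 0 0 0 0;0.25 -0.02 0 0 0 0 0;0.3 -0.025 0 0 0 0 0;0.35 -0.03 0 0 0 0 0;0.38 -0.03 0 0 0 0 0;0.4 -0.03 0 0 0 0 0;0.42 -0.03 0 0 0 0 0;0.435 -0.03 0 0 0 0 0;0.445 -0.03 0 0 0 0 0;0.445 -0.03 0 0 0 0 0",
)

```text
t: 18.78
ee_pos: [0.6063, -0.0249, 0.0909]
tool_rot: [[0.925, 0.38, -0.0], [0.38, -0.925, 0.0], [-0.0, -0.0, -1.0]]
force: [-1.9, -0.6, 0.1]
grip_width: 0.505
grasp_force: 0.6
```

```bash
python3 -c "
from meas import *
wtub(.13);d,P,R=wtub(.105)
print(np.round((R.T@(np.array([.656,-.005,.09])-P))*1000,1))"
```

```text
tub [ 0.66546685 -0.00078937  0.13      ] axes (0.07988006621599197, 0.08051665872335434) in tool mm [ 64.    0.2 -39.1]
tub [ 0.66039824 -0.0029633   0.105     ] axes (0.1014765053987503, 0.10219570994377136) in tool mm [ 58.5   0.2 -14. ]
[53.6  0.5  1. ]
```

Same signature as tub_1, hanging askew, so I use the same remedy.

>>> jog_arm(
  moves="-0.03 0 -0.1 0 0 0 0;-0.03 0 -0.3 0 0 0 0;-0.03 0 -0.5 0 0 0 0;0.1 0 -0.5 0 0 0 1;0.21 0 -0.5 0 0 0 1;0.21 0 -0.5 0 0 0 1;0.21 0 -0.5 0 0 0 1",
)

```text
t: 19.47
ee_pos: [0.6355, -0.0128, 0.1658]
tool_rot: [[0.925, 0.38, -0.0], [0.38, -0.925, 0.0], [-0.0, -0.0, -1.0]]
force: [0.6, 0.1, -1.0]
grip_width: 0.003
grasp_force: 0.0
```

>>> jog_arm(
  moves="0 0 0.05 0 0 0 1;0 0 0.1 0 0 0 1;0 0 0.13 0 0 0 1;0 0 0.15 0 0 0 1;0 0 0.17 0 0 0 1;0 0 0.185 0 0 0 1;0 0 0.2 0 0 0 1;0 0 0.2 0 0 0 1",
)

```text
t: 20.13
ee_pos: [0.6352, -0.0129, 0.1355]
tool_rot: [[0.925, 0.38, -0.001], [0.38, -0.925, 0.0], [-0.001, -0.001, -1.0]]
force: [0.4, -0.6, 0.5]
grip_width: 0.003
grasp_force: 0.0
```

>>> jog_arm(
  moves="0 0 0.02 0 0 0 1;0 0 0.04 0 0 0 1;0 0 0.04 0 0 0 1;0 0 0.04 0 0 0 1",
)

```text
t: 20.47
ee_pos: [0.6353, -0.0129, 0.1299]
tool_rot: [[0.925, 0.38, -0.0], [0.38, -0.925, 0.0], [-0.0, -0.0, -1.0]]
force: [-0.4, -0.8, 0.3]
grip_width: 0.001
grasp_force: 0.0
```

```bash
python3 -c "
from meas import *
d,P,R=wtub(.105);print(bot.state()['force'])
print(np.round((R.T@(np.array([.656,-.005,.09])-P))*1000,1))"
```

```text
tub [0.66564482 0.10509428 0.105     ] axes (0.08301552385091782, 0.08914056420326233) in tool mm [ 72.8 -97.7  25.1]
[0.89585763 0.40308583 0.65161922]
[22.1  0.4 40.1]
```

```bash
python3 -c "
from meas import *
d=bot.grab_frame('wrist');hsv=cv2.cvtColor(d['pixels'],cv2.COLOR_RGB2HSV);b=cv2.inRange(hsv,(105,120,40),(125,255,255))
for c in cv2.findContours(b,0,1)[0]:
    if cv2.contourArea(c)>800:
        Q=np.array([ray(d,q,.105)[:2] for q in cv2.convexHull(c).reshape(-1,2)],np.float32)
        if len(Q)>5: print(cv2.boundingRect(c),cv2.fitEllipse(Q.reshape(-1,1,2)))"
```

```text
(225, 157, 199, 184) ((0.6552780270576477, -0.005930902436375618), (0.08887292444705963, 0.09091951698064804), 117.0639877319336)
(0, 26, 192, 214) ((0.6656199097633362, 0.10515822470188141), (0.08297809958457947, 0.08925306051969528), 24.995529174804688)
```

Tub_2 has dropped flat at its well centre (0.655, -0.006). Press at the centre.

>>> jog_arm(
  moves="0.07 0 0 0 0 0 1;0.145 0 0 0 0 0 1;0.145 0 0.04 0 0 0 1;0.145 0 0.07 0 0 0 1;0.145 0 0.09 0 0 0 1;0.145 0 0.11 0 0 0 1;0.145 0 0.12 0 0 0 1;0.145 0 0.13 0 0 0 1;0.145 0 0.13 0 0 0 1",
)

```text
t: 21.32
ee_pos: [0.6549, -0.0048, 0.111]
tool_rot: [[0.925, 0.38, -0.001], [0.38, -0.925, 0.0], [-0.001, -0.0, -1.0]]
force: [-2.4, 0.7, 4.3]
grip_width: -0.002
grasp_force: 2.1
```

>>> jog_arm(
  moves="0 0 0.015 0 0 0 1;0 0 0.03 0 0 0 1;0 0 0.03 0 0 0 1;0 0 0.03 0 0 0 1;0 0 0.03 0 0 0 1;0 0 0.03 0 0 0 1",
)

```text
t: 21.82
ee_pos: [0.655, -0.0048, 0.1065]
tool_rot: [[0.925, 0.38, -0.001], [0.38, -0.925, -0.0], [-0.001, -0.0, -1.0]]
force: [-3.1, 0.8, 5.8]
grip_width: 0.001
grasp_force: 2.6
```

>>> jog_arm(
  moves="0 0 0.015 0 0 0 1;0 0 0.03 0 0 0 1;0 0 0.045 0 0 0 1;0 0 0.045 0 0 0 1;0 0 0.045 0 0 0 1;0 0 0.045 0 0 0 1;0 0 0.045 0 0 0 1;0 0 0.045 0 0 0 1",
)

```text
t: 22.48
ee_pos: [0.6555, -0.0049, 0.1038]
tool_rot: [[0.925, 0.38, 0.002], [0.38, -0.925, -0.001], [0.002, 0.002, -1.0]]
force: [-13.8, 0.7, 29.0]
grip_width: 0.002
grasp_force: 14.7
```

Tub_2 shows the same hard stop, at 0.1038. I retreat and check.

>>> jog_arm(
  moves="0 0 -0.1 0 0 0 1;0 0 -0.3 0 0 0 1;0 0 -0.6 0 0 0 1;0 0 -0.7 0 0 0 1;0 0 -0.7 0 0 0 1",
)

```text
t: 22.9
ee_pos: [0.6569, -0.0051, 0.2097]
tool_rot: [[0.925, 0.38, 0.009], [0.38, -0.925, -0.002], [0.007, 0.005, -1.0]]
force: [-0.4, 0.0, -0.4]
grip_width: -0.0
grasp_force: 0.0
```

>>> jog_arm(
  moves="-0.3 0 0 0 0 0 1;-0.6 0 0 0 0 0 1;-0.9 0 0 0 0 0 1;-1 0.1 0 0 0 0 1;-1 0.1 0 0 0 0 1",
)

```text
t: 23.32
ee_pos: [0.5193, -0.078, 0.2038]
tool_rot: [[0.926, 0.377, -0.002], [0.377, -0.926, -0.0], [-0.002, -0.0, -1.0]]
force: [0.4, -0.5, -0.5]
grip_width: -0.001
grasp_force: 0.0
```

>>> jog_arm(
  moves="-0.3 0 0 0 0 0 1;-0.6 0 0 0 0 0 1;-0.8 0 0 0 0 0 1;-0.8 0 0 0 0 0 1;-0.8 0 0 0 0 0 1",
)

```text
t: 23.73
ee_pos: [0.4106, -0.1216, 0.204]
tool_rot: [[0.926, 0.378, -0.0], [0.378, -0.926, 0.0], [-0.0, -0.0, -1.0]]
force: [1.5, 0.1, 0.5]
grip_width: 0.001
grasp_force: 0.0
```

```bash
python3 -c "
from meas import *
d=grab('top');print(bot.state()['ee_pos'])
for t in tubs(d,.093):print(t)
s=grab('scene')
cv2.imwrite('pics/fin.png',np.hstack([cv2.resize(d['pixels'][130:300,190:420,::-1],(400,296),interpolation=cv2.INTER_CUBIC),cv2.resize(s['pixels'][170:340,250:480,::-1],(400,296),interpolation=cv2.INTER_CUBIC)]))"
```

```text
[ 0.41150691 -0.12131528  0.2041538 ]
(array([307.9, 190. ]), array([36.6, 37.9]), array([ 0.6534, -0.006 ,  0.093 ]))
(array([258.5, 186.6]), array([36.5, 37.8]), array([0.6605, 0.1137, 0.093 ]))
```

View pics/fin.png

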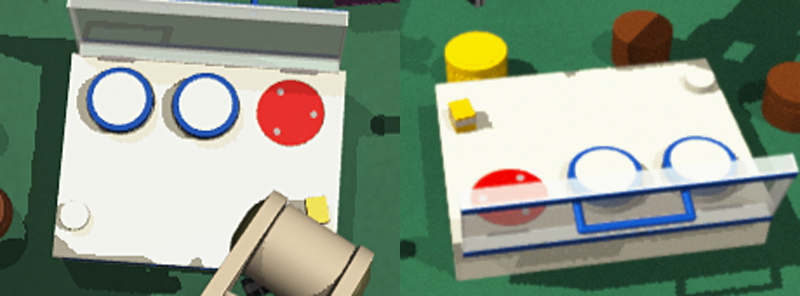

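The final views show both tubs level in their wells (top-panel (120,100) and (205,105)), the lid open, and the cap and carton in place.

```bash
python3 -c "
from rig import bot
print(bot.job_done())"
```

```text
the job is handed in; nothing more can be done
None
```

The job is handed in after about 24 s of robot time: the lid rests open on its stop, both tubs are pressed home in the two open wells, and the cap and carton look unmoved in the last pictures; no verdict was returned.

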